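# Fit and lock a bayonet guide bush in the drilling jig

## Robot

A 7-joint arm with a two-finger parallel gripper is mounted at the origin on a cart in front of the work surface, level with it; the furniture and walls round the work are solid. World frame = base frame: x ahead of the robot, y to its left, z up, the work surface at z = 0. Lengths are in m, angles in degrees, forces in N, time in s.
With the tool pointing down it reaches from about 0.425 to 0.875 m from the base axis. Payload 4.7 kg.
Tool frame: the origin (TCP) lies on the centre line of the jaws, within the pads' length; the fingertips stand 8 mm ahead of it and the grasp point (between the pads) lies 11 mm behind it; z points along the fingers, y is the direction in which the jaws open and shut (so a half turn about z gives the same grasp; the last joint's range is limited). The gripper opens to 87 mm and grips with 3 to 60 N. Pads are 19 mm wide; open, the fingers measure 117 mm over their backs; the gripper's body (75 mm by 190 mm) begins 51 mm behind the grasp point.
Start: joints at [-66.343, 18.392, -4.016, 83.108, 1.295, 78.541, -3.26], TCP at [0.252, 0.599, 0.231] pointing down, gripper open.
Joint ranges: [-163.93, 163.93], [-17.29, 119.83], [-79.2, 71.16], [3.27, 140.29], [-89.18, 269.18], [5.43, 117.66], [-154.24, 154.24]. Speed limits (degrees/s): [147.25, 147.25, 180, 180, 180, 180, 180].

## Interface

Orientations are given as [roll, pitch, yaw] about the fixed x, y, z axes, in that order (R = Rz(yaw) Ry(pitch) Rx(roll)).
In Python, from cell import env gives the robot as it stands. The module is installed in compiled form; this text tells all that it offers.
- The arm moves only by the tool move_arm, never from a script. Its argument "steps" is a list of rows, each a list of 2 entries, a list of its own where there are three numbers: the shift along the tool's x, y, z in m, then the turn about the tool's z in rad. A call has 1 to 20 rows; each row is the pose to reach, as a shift and turn from the pose commanded when the call began, along the tool's axes at that moment; what a row does not reach only later rows make up. A row lasts 1/8 s, in which the tool goes at most 62.5 mm and 10.7 degrees, less where a joint would pass 70% of its speed; a pose out of reach is approached as far as the arm can. A call with a gripper value outside its range is refused whole. "hand" is the closure, from -1 (fully open) to 1 (shut), set as the call begins (left out, the last holds). The fingers move at their own pace and stop on an object; "squeeze" is the grip in N (left out, the last holds). Time passes only in rows, so rows that repeat a pose let the fingers close. It gives the time, the measured TCP pose, the force and the opening at its end, in the units of the state.
- env.get_obs(): the state, without advancing time (a new reading comes with each control period).
- env.read_camera(name): name is "scene" or "top" or "wrist"; returns (picture, depth): 400x640x3 uint8, red, green, blue; 400x640 float32, m along the optical axis (not along the pixel's ray), 0 where there is no reading.
- env.calibration(name): a dict with "intrinsics" (3x3 intrinsics, pixels), "D" ([k1, k2, p1, p2, k3] as OpenCV has them; the pictures are not rectified), "position" and "orientation" of the camera in the world; the wrist camera has in their place "mount" (4x4, takes a point from camera to tool coordinates, whose origin is the TCP and whose axes are the flange's). Camera axes: x right, y up, looking along -z (the intrinsics and any distortion apply to the point x, -y, -z); pixel columns grow to the right and rows downward; lengths in m; the calibration is good to about 2 mm. A picture is of the moment at which its call begins: read the wrist's pose just before it. calibration takes no time and is no camera call.
- env.sign_off(): hands the job in, once; it reports no verdict.
Trained networks look in the newest picture that a camera, given by its name, has taken for a name from the list of things; names that differ only in an ending like _2 or _b are one class to them, and where a whole thing is asked for, a point or a joint stands for the part that bears it (a point fixed in the world has none). Each returns a list of dicts, best first, with "conf" (0 to 1); they miss things now and then, are a little off and sometimes report something else, mostly with a low value. They report only what shows in the picture. A call takes as long as a camera call. They do not tell look-alikes from the thing itself.
- env.cut_out(camera, query): "region" (400x640 bool, what is visible of it) and "uv" ([column, row] in pixels, amid what is visible of it).
The state is a dict: "time_s": time; "qpos": joint angles; "joint_velocities": joint speeds; "effort": joint torques, N m; "tool_pos": TCP position; "tool_rot": TCP orientation; "force": force on the tool from outside, world axes, zero at the start; "wrist_torque": the same for the moment, N m; "grip_width": finger opening in m.
Only numpy, scipy, OpenCV 4.12 (cv2) and the standard library are available. Lean on these libraries where they do the work, as an engineer would, in place of code of your own. Each camera call takes 0.05 s, during which the arm holds its last target. There are 200 camera calls.

## Task

Take the guide bush with the flat bar grip out of the storage block and set it upright on the drilling jig's socket so that its two lugs rest on the rim, clearly crosswise to the slots. Pressing only lightly, turn it until the lugs drop into the slots and the flange sits flush on the jig, then turn it clockwise (seen from above) to the stop to lock it, and let go. Leave the round-headed bush in its place.

Things in the scene. Friction and masses are not known exactly. Their poses are not given: they have to be found in the camera images.
- bush: Steel bayonet guide bush, 0.2 to 0.33 kg, loose, upright (z up), hanging by its flange in either opening of the storage block. Origin: centre of the underside of its round flange (diameter 60 mm, z 0 to +5). Below it a round shank, diameter 30, down to z -30; nose tapered to diameter 22 over the last 5 mm. A half turn looks the same.
- bush_grip (a point): Centre of the bush's bar grip, 19 mm above the bush's origin; axes as the bush's. A bar with two parallel flats, 50 mm long along x, 26 mm wide along y (pinch it here, across y), from 5 to 33 mm above the bush's origin, with a 12 mm bore down its middle. It points the way the lugs do.
- bush_lugs (a point): Centre of the bush's two equal lugs, 13 mm below the bush's origin; axes as the bush's. They stick out of the shank along +x and -x, 44 mm over both, 9 mm wide along y, 6 mm thick (10 to 16 mm below the flange).
- spare: Plain steel bush in the other opening of the storage block, to be left there: round knurled head (diameter 42, 20 mm high) on a flange of diameter 60, no bar grip and no lugs. Origin: centre of the flange's underside, z up; the head's top is at +25 mm.
- rack: Wooden storage block, 90 (x) x 220 (y) x 38 mm high, fixed; two square openings, 48 mm wide, right through, centred at y = -55 and +55 mm. Origin: centre of its underside. The flanges rest on its top; a bush must be lifted more than 30 mm to clear it.
- jig: Grey metal drilling jig, fixed. Origin: centre of the underside, z up. Base 120 x 120 x 10 mm; bridge block 80 (x) x 100 (y) mm, top face at z +76, with the bayonet socket in its middle; a timber 62 mm wide, 39 mm high lies under the bridge along x and sticks out to 99 mm from the centre. The socket's slots lie along the jig's +x and -x, each with a short engraved line beyond it.
- socket (a point): Centre of the socket's mouth, in the plane of the top face; axes as the jig's. Bore of diameter 32.4 through a rim 8 mm thick, with two slots 12 mm wide reaching 24.5 mm from the centre along +x and -x; chamber below, 24 mm deep. Lugs resting on the rim: the bush's origin is 16 mm above this point. Dropped in, flange flush: at this point.
- chamber (a point): Centre of the socket's chamber, 20 mm below the mouth; axes as the jig's. The lugs pass the slots when bush x is within about 4 degrees of jig x, either way round. Dropped in, the bush turns freely clockwise (seen from above) for 60 to 65 degrees, under the rim, to a rigid stop: locked. Counter-clockwise it is stopped within a few degrees of the slots.
Not all that is in view belongs to the job. What is shaped like the bush but green or yellow is not meant.

How it is judged:
By the outcome, as a careful person would: the job done as asked, in the order asked, and still so for the second after the job is handed in, with the robot touching nothing.
It also fails if it takes over 43 s, if anything falls off the work surface, if the arm or the gripper's body presses on something with over 40 N, if the wrist force passes 120 N, or if a joint passes its speed limit or range.

## Working session

There is one attempt and no reset: what is moved stays moved. The work goes in short steps, Python scripts to look and compute and a tool call to move; the robot and the scene stay as the last step left them, time stands still between calls to the robot, and variables do not carry over. Pictures are saved under pics/ and viewed, about 8 in all and at most 12, crops included, and the job is handed in when it is done.

Besides the shell and the picture viewer there is one more tool, called after ">>>" as a command line: name --argument value ..., lists and objects as JSON in quotes. move_arm: Moves the arm, as the interface text tells. Its arguments: {"type":"object","properties":{"steps":{"type":"array"},"hand":{"type":"number"},"squeeze":{"type":"number"}},"required":["steps"]}

```bash
mkdir -p pics; cat > h.py <<'E'
import numpy as np, cv2
from scipy.spatial.transform import Rotation as R
from cell import env
def pose(name,obs=None):
    c=env.calibration(name)
    if 'mount' in c:
        o=obs; T=np.eye(4); T[:3,:3]=R.from_euler('xyz',o['tool_rot'],degrees=True).as_matrix(); T[:3,3]=o['tool_pos']
        return c,T@np.array(c['mount'])
    T=np.eye(4); T[:3,3]=c['position']; o=np.array(c['orientation'],float)
    T[:3,:3]=o if o.shape==(3,3) else R.from_euler('xyz',o,degrees=True).as_matrix()
    return c,T
def rays(c,uv):
    p=cv2.undistortPoints(np.array(uv,float).reshape(-1,1,2),np.array(c['intrinsics'],float),np.array(c['D'],float)).reshape(-1,2)
    return np.c_[p[:,0],-p[:,1],-np.ones(len(p))]
def world(c,T,uv,depth=None,z=None):
    r=rays(c,uv)
    if depth is not None: P=r*np.asarray(depth).reshape(-1,1); return P@T[:3,:3].T+T[:3,3]
    d=r@T[:3,:3].T; return T[:3,3]+d*((z-T[2,3])/d[:,2])[:,None]
def cloud(c,T,dep,step=1):
    v,u=np.mgrid[0:400:step,0:640:step]; uv=np.c_[u.ravel(),v.ravel()]; d=dep[::step,::step].ravel()
    W=world(c,T,uv,depth=d); W[d<=0]=np.nan
    return W.reshape(u.shape+(3,))
def proj(c,T,P):
    q=(np.atleast_2d(P)-T[:3,3])@T[:3,:3]; q=q*[1,-1,-1]
    return cv2.projectPoints(q.reshape(-1,1,3),np.zeros(3),np.zeros(3),np.array(c['intrinsics'],float),np.array(c['D'],float))[0].reshape(-1,2)
def look(name):
    o=env.get_obs(); img,dep=env.read_camera(name); c,T=pose(name,o); return o,img,dep,c,T
def save(n,img): cv2.imwrite('pics/'+n+'.png',cv2.cvtColor(np.ascontiguousarray(img),cv2.COLOR_RGB2BGR))
E
python3 - <<'E'
from h import *
o=env.get_obs(); print(o)
for n in('top','scene'):
    _,img,dep,c,T=look(n); save(n+'0',img); np.savez(n+'0.npz',img=img,dep=dep); print(n,c['orientation'],T[:3,3],-T[:3,2])
    for q in('bush','spare','rack','jig'):
        for r in env.cut_out(n,q):
            u=np.array(r['uv']); m=r['region']; W=cloud(c,T,dep)[m]; print(q,round(r['conf'],2),u,m.sum(),np.nanmedian(W,0).round(3),np.nanmax(W[:,2]).round(3) if len(W) else '')
E
```

```text
{'time_s': 0.0, 'qpos': array([-66.34322934,  18.43902857,  -4.01553619,  83.17537297,
         1.29593314,  78.53885918,  -3.26059138]), 'joint_velocities': array([-0.01527873,  0.03956036,  0.01971548,  0.03763927, -0.02372594,
       -0.00808239, -0.09867326]), 'effort': array([ 8.25380466e-04, -4.91289139e+01, -4.03392361e-01, -3.12528312e+01,
       -6.38298341e-02,  4.39305918e-02,  1.84798878e-04]), 'tool_pos': array([0.2522415 , 0.59848529, 0.22945771]), 'tool_rot': array([-1.79892033e+02,  6.59106379e-03,  1.57152595e+02]), 'force': array([ 0.09762792, -0.65830338, -0.49262973]), 'wrist_torque': array([0.0057389 , 0.01040865, 0.03566993]), 'grip_width': 0.08731633738829407}
top [ 6.99734489e+00 -1.06788611e-02 -8.94923199e+01] [0.40793303 0.25107699 1.07618089] [ 1.21820205e-01  8.94438973e-04 -9.92551781e-01]
bush 0.92 [269.6 226.9] 443 [0.474 0.365 0.06 ] 0.076
bush 0.61 [276.1 176.6] 446 [0.586 0.361 0.052] 0.068
bush 0.57 [244.3 157.2] 488 [0.635 0.443 0.045] 0.068
bush 0.56 [203.  255.7] 499 [0.399 0.526 0.045] 0.068
spare 0.82 [317.7 224.3] 474 [0.479 0.257 0.06 ] 0.069
rack 0.63 [297.9 223.5] 2378 [0.476 0.31  0.038] 0.072
jig 0.98 [406.6 195.7] 3128 [0.544 0.043 0.042] 0.081
scene [  50.72066392   -1.01280755 -147.35821239] [-0.06822676  1.21276126  1.00100453] [ 0.40809785 -0.65784767 -0.63300283]
bush 0.89 [300.7 291.1] 451 [0.393 0.538 0.047] 0.067
bush 0.73 [245.2 234.4] 401 [0.632 0.455 0.048] 0.067
bush 0.71 [308.5 239.4] 370 [0.472 0.38  0.061] 0.335
bush 0.63 [277.9 225.1] 364 [0.583 0.375 0.041] 0.067
rack 0.83 [313.8 230.7] 567 [0.501 0.322 0.037] 0.395
jig 0.59 [324.  178.1] 263 [0.614 0.056 0.036] 0.043
```

View pics/top0.png

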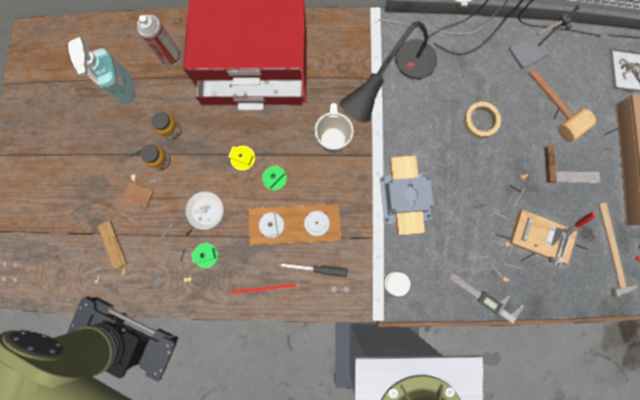

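View pics/scene0.png

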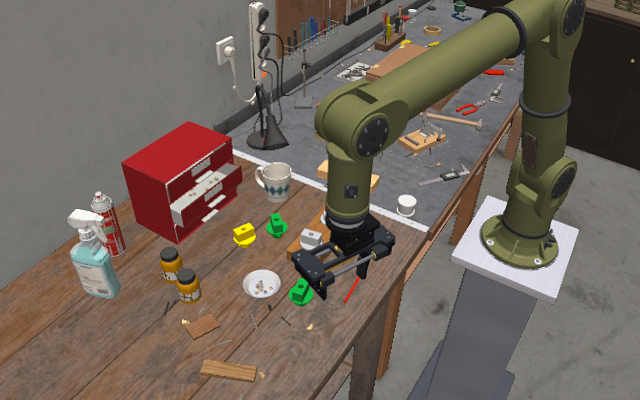

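The top picture shows the rack at (295,224), with candidates for the bush at (270,225) grey in the rack, (274,177) and (204,255) green, and (241,157) yellow, plus a grey one at (317,223) in the rack. The one at (270,225) should be it, since it is grey, in the rack and has a bar. The jig is at (407,195). I'll confirm with an enlarged crop.

```bash
python3 - <<'E'
from h import *
d=np.load('top0.npz'); img,dep=d['img'],d['dep']; c,T=pose('top')
a=cv2.resize(img[195:255,240:350],None,fx=7,fy=7,interpolation=cv2.INTER_CUBIC)[:,:770]
b=cv2.resize(img[150:240,375:440],None,fx=4.6,fy=4.6,interpolation=cv2.INTER_CUBIC)
save('crop0',a); 
W=cloud(c,T,dep)
def reg(n,x0,x1,y0,y1,z0,z1):
    m=(W[...,0]>x0)&(W[...,0]<x1)&(W[...,1]>y0)&(W[...,1]<y1)&(W[...,2]>z0)&(W[...,2]<z1)
    P=W[m]; r=cv2.minAreaRect(P[:,:2].astype(np.float32)*1000); print(n,len(P),P.mean(0).round(4),'med z',np.median(P[:,2]).round(4),'rect',np.round(r[0],1),np.round(r[1],1),round(r[2],1))
reg('bar',.42,.54,.31,.42,.064,.08)
reg('flange+',.42,.54,.31,.42,.0405,.08)
reg('spare',.42,.54,.2,.31,.055,.075)
reg('rack',.4,.56,.18,.45,.03,.08)
reg('bridge',.45,.65,-.05,.15,.07,.09)
reg('timber',.4,.7,-.05,.15,.03,.05)
reg('jig',.4,.7,-.05,.15,.006,.09)
# tall things
m=(W[...,2]>.1)&(W[...,0]>.35)
P=W[m]
for x in np.arange(.35,.9,.05):
  for y in np.arange(-.2,.6,.05):
    q=P[(P[:,0]>x)&(P[:,0]<x+.05)&(P[:,1]>y)&(P[:,1]<y+.05)]
    if len(q)>3: print(round(x,2),round(y,2),q[:,2].max().round(2),end=' | ')
save('crop1',b)
E
```

```text
bar 225 [0.4743 0.3663 0.0708] med z 0.0707 rect [474.4 366.5] [50.2 26.4] 9.6
flange+ 569 [0.4738 0.364  0.0543] med z 0.0448 rect [474.5 365.1] [ 88.7 106.7] 1.5
spare 251 [0.4796 0.2569 0.0631] med z 0.0632 rect [478.9 257.8] [40.3 40.2] 0.4
rack 3372 [0.4767 0.3113 0.0429] med z 0.0391 rect [477.5 311.9] [ 90.4 220.7] 3.4
bridge 1229 [0.5463 0.0368 0.0761] med z 0.0762 rect [546.9  36.1] [ 78.8 102.6] 5.7
timber 1325 [0.549  0.0384 0.0398] med z 0.0395 rect [550.9  37.6] [189.3 100.5] 5.2
jig 3197 [0.5453 0.043  0.0495] med z 0.0416 rect [546.   43.4] [269.3 159.9] 4.4
0.65 0.1 0.16 | 0.65 0.15 0.18 | 0.65 0.25 0.1 | 0.7 0.1 0.2 | 0.7 0.15 0.2 | 0.7 0.2 0.17 | 0.75 0.1 0.25 | 0.75 0.15 0.21 | 0.75 0.25 0.22 | 0.75 0.3 0.22 | 0.75 0.35 0.22 | 0.75 0.4 0.22 | 0.75 0.45 0.22 | 0.75 0.5 0.22 | 0.8 0.05 0.27 | 0.8 0.1 0.27 | 0.8 0.25 0.22 | 0.8 0.3 0.22 | 0.8 0.35 0.22 | 0.8 0.4 0.22 | 0.8 0.45 0.22 | 0.8 0.5 0.22 | 0.85 -0.0 0.25 | 0.85 0.05 0.27 | 0.85 0.25 0.22 | 0.85 0.3 0.22 | 0.85 0.35 0.22 | 0.85 0.4 0.22 | 0.85 0.45 0.22 | 0.85 0.5 0.22 |
```

View pics/crop0.png

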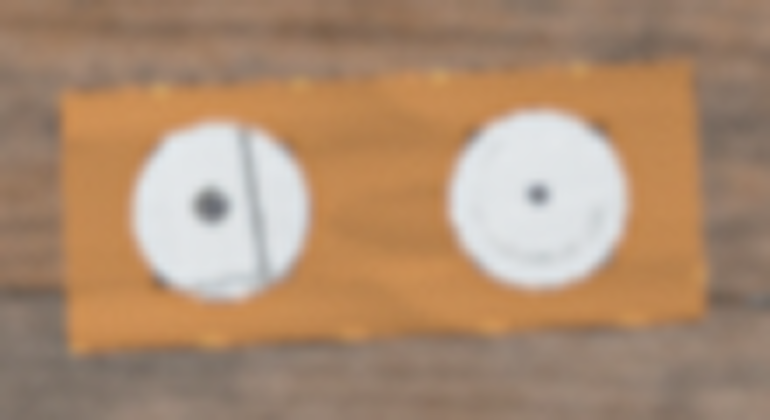

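The crop shows the grey bar-grip bush at crop (210,205), with a straight bar edge and a bore, and the round-headed spare at (540,195). The left one, at (0.474, 0.366) with the bar at +9.6°, is the target; its measured 50x26 mm size and 0.071 top height match. Next I'll check the lamp's clearance from the socket.

```bash
python3 - <<'E'
from h import *
S=np.array([.547,.036])
for n in('top','scene'):
    d=np.load(n+'0.npz'); c,T=pose(n); W=cloud(c,T,d['dep']).reshape(-1,3)
    for z0 in np.arange(.1,.5,.04):
        m=(W[:,2]>z0)&(W[:,2]<z0+.04)&(W[:,0]>.5)&(W[:,1]<.25)&(W[:,1]>-.2)
        P=W[m]
        if len(P): 
            r=np.hypot(*(P[:,:2]-S).T); i=np.argsort(r)[:3]; print(n,z0.round(2),len(P),r[i].round(3),P[i].round(3).tolist())
c=env.calibration('wrist'); print(c['mount'],c['intrinsics'])
E
```

```text
top 0.1 45 [0.191 0.191 0.192] [[0.671, 0.181, 0.101], [0.659, 0.191, 0.1], [0.657, 0.193, 0.101]]
top 0.14 506 [0.187 0.188 0.188] [[0.7, 0.145, 0.151], [0.702, 0.141, 0.142], [0.697, 0.149, 0.152]]
top 0.18 751 [0.209 0.209 0.209] [[0.722, 0.15, 0.18], [0.719, 0.155, 0.182], [0.716, 0.159, 0.183]]
top 0.22 233 [0.242 0.243 0.244] [[0.767, 0.135, 0.221], [0.769, 0.133, 0.221], [0.771, 0.133, 0.222]]
top 0.26 176 [0.27  0.271 0.271] [[0.807, 0.107, 0.261], [0.81, 0.101, 0.261], [0.809, 0.105, 0.262]]
scene 0.1 904 [0.191 0.197 0.198] [[0.706, 0.142, 0.138], [0.713, 0.143, 0.133], [0.715, 0.141, 0.134]]
scene 0.14 1301 [0.191 0.194 0.194] [[0.699, 0.152, 0.15], [0.706, 0.147, 0.141], [0.695, 0.162, 0.164]]
scene 0.18 1351 [0.214 0.215 0.217] [[0.725, 0.156, 0.181], [0.73, 0.148, 0.183], [0.721, 0.166, 0.181]]
scene 0.22 1176 [0.248 0.249 0.251] [[0.774, 0.137, 0.221], [0.779, 0.125, 0.221], [0.78, 0.129, 0.226]]
scene 0.26 1199 [0.269 0.273 0.275] [[0.807, 0.105, 0.261], [0.81, 0.112, 0.26], [0.814, 0.102, 0.261]]
scene 0.3 1293 [0.496 0.497 0.497] [[1.041, -0.008, 0.308], [1.041, -0.
[... 159 characters left out ...]
 [0.501 0.502 0.503] [[1.014, -0.146, 0.386], [1.012, -0.155, 0.387], [1.014, -0.152, 0.384]]
scene 0.42 1119 [0.524 0.528 0.529] [[1.035, -0.154, 0.425], [1.072, -0.018, 0.43], [1.075, 0.061, 0.45]]
scene 0.46 755 [0.528 0.528 0.528] [[1.075, 0.042, 0.463], [1.075, 0.021, 0.474], [1.075, 0.045, 0.468]]
[[-1.00370229e-03  9.70854373e-01  2.39668059e-01  6.52295376e-02]
 [ 9.99999479e-01  1.01867820e-03  6.13914938e-05  5.79638535e-04]
 [-1.84542426e-04  2.39667996e-01 -9.70854890e-01 -1.54024249e-01]
 [ 0.00000000e+00  0.00000000e+00  0.00000000e+00  1.00000000e+00]] [[356.80369038   0.         317.90355751]
 [  0.         356.80369038 206.22115279]
 [  0.           0.           1.        ]]
```

```bash
cat >> h.py <<'E'
def goto(x,y,z,yaw,cmd=None):
    o=env.get_obs(); M=R.from_euler('xyz',o['tool_rot'],degrees=True)
    d=M.inv().apply(np.array([x,y,z])-o['tool_pos']); t=-(yaw-o['tool_rot'][2]+180)%360-180
    t=-((yaw-o['tool_rot'][2]+180)%360-180)
    print('at',o['tool_pos'].round(4),o['tool_rot'].round(2),'shift',d.round(4),'turn',np.radians(t).round(4),'F',o['force'].round(1),'q',o['qpos'].round(0))
E
python3 -c "
from h import *
goto(.4744,.3665,.19,189.6)"
```

```text
at [0.2524 0.599  0.2306] [180.     0.   157.15] shift [-0.2948 -0.128   0.0406] turn -0.5664 F [-0.1  0.4 -0.6] q [-66.  18.  -4.  83.   1.  79.  -3.]
```

>>> move_arm --steps '[[[-0.03,-0.013,0.0],-0.05],[[-0.07,-0.03,0.0],-0.13],[[-0.11,-0.048,0.01],-0.22],[[-0.15,-0.065,0.02],-0.31],[[-0.19,-0.082,0.025],-0.4],[[-0.23,-0.1,0.03],-0.48],[[-0.265,-0.115,0.035],-0.53],[[-0.285,-0.124,0.04],-0.56],[[-0.295,-0.128,0.0406],-0.566],[[-0.295,-0.128,0.0406],-0.566],[[-0.295,-0.128,0.0406],-0.566]]' --hand -1

```text
time_s: 1.88
tool_pos: [0.4736, 0.368, 0.1903]
tool_rot: [179.9, 0.0, -170.3]
force: [-0.4, 0.2, -0.4]
grip_width: 0.0869
```

```bash
python3 - <<'E'
from h import *
o,img,dep,c,T=look('wrist'); save('w1',img)
W=cloud(c,T,dep)
m=(W[...,2]>.062)&(W[...,2]<.09)&(abs(W[...,0]-.474)<.05)&(abs(W[...,1]-.366)<.05)
P=W[m]; r=cv2.minAreaRect(P[:,:2].astype(np.float32)*1000); print(len(P),P.mean(0).round(4),np.median(P[:,2]),r)
goto(.4744,.3665,.054,189.6)
# principal axis of bar-top (fit)
q=P[:,:2]-P[:,:2].mean(0); u,s,v=np.linalg.svd(q,full_matrices=False); print(np.degrees(np.arctan2(v[0,1],v[0,0])))
E
```

```text
1899 [0.4729 0.3679 0.0706] 0.07082409172470816 ((474.2057189941406, 368.2154541015625), (50.57759475708008, 25.7391300201416), 9.368306159973145)
at [0.4736 0.368  0.1902] [ 179.95    0.   -170.3 ] shift [-0.0006 -0.0017  0.1362] turn 0.0017 F [ 0.  -0.1 -0.5] q [-42.  13.   2.  94.  -1.  73.  60.]
9.935453235050888
```

View pics/w1.png

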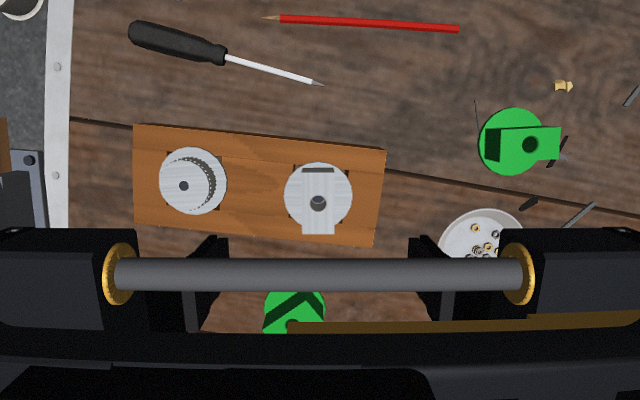

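The wrist view shows the bar bush centred at (318,200) between the open jaws, the spare at (193,181), and nothing under the fingers. I'll descend and grip.

>>> move_arm --steps '[[[-0.0005,0,0.02],0.005],[[-0.0005,0,0.05],0.005],[[-0.0005,0,0.08],0.005],[[-0.0005,0,0.105],0.005],[[-0.0005,0,0.122],0.005],[[-0.0005,0,0.132],0.005],[[-0.0005,0,0.135],0.005],[[-0.0005,0,0.135],0.005],[[-0.0005,0,0.135],0.005]]' --hand -1

```text
time_s: 3.05
tool_pos: [0.4756, 0.367, 0.0559]
tool_rot: [180.0, 0.1, -170.7]
force: [-0.2, -0.5, -0.4]
grip_width: 0.0872
```

>>> move_arm --steps '[[[0,0,0],0],[[0,0,0],0],[[0,0,0],0],[[0,0,0],0],[[0,0,0],0],[[0,0,0],0],[[0,0,0],0],[[0,0,0],0]]' --hand 1 --squeeze 40

```text
time_s: 4.05
tool_pos: [0.4751, 0.3669, 0.055]
tool_rot: [180.0, 0.0, -170.7]
force: [-0.1, 1.0, 1.0]
grip_width: 0.0257
```

>>> move_arm --steps '[[[0,0,-0.01],0],[[0,0,-0.03],0],[[0,0,-0.06],0],[[0,0,-0.09],0],[[0,-0.005,-0.11],0],[[0,-0.03,-0.115],0.03],[[-0.005,-0.07,-0.115],0.15],[[-0.01,-0.11,-0.115],0.28],[[-0.015,-0.155,-0.115],0.42],[[-0.02,-0.2,-0.115],0.56],[[-0.025,-0.245,-0.115],0.7],[[-0.03,-0.29,-0.115],0.84],[[-0.034,-0.33,-0.115],0.98],[[-0.037,-0.365,-0.115],1.1],[[-0.039,-0.385,-0.115],1.17],[[-0.039,-0.393,-0.115],1.197],[[-0.039,-0.393,-0.115],1.197],[[-0.039,-0.393,-0.115],1.197],[[-0.039,-0.393,-0.115],1.197]]'

```text
time_s: 6.42
tool_pos: [0.5769, -0.0135, 0.1699]
tool_rot: [180.0, -0.0, 120.9]
force: [-0.4, 0.1, -2.5]
grip_width: 0.0256
```

```bash
python3 - <<'E'
from h import *
o,img,dep,c,T=look('wrist'); np.savez('w2.npz',img=img,dep=dep,T=T); print(o['tool_pos'],o['tool_rot'],o['force'],o['grip_width'])
W=cloud(c,T,dep)
m=(W[...,2]>.070)&(W[...,2]<.082)&(np.hypot(W[...,0]-.547,W[...,1]-.036)<.09)
P=W[m]; r=cv2.minAreaRect(P[:,:2].astype(np.float32)*1000); print(len(P),np.median(P[:,2]),r)
# bush in hand: points above 0.1 and below tool
m2=(W[...,2]>.1)&(np.hypot(W[...,0]-o['tool_pos'][0],W[...,1]-o['tool_pos'][1])<.05)&(W[...,2]<.165)
print('hand',m2.sum(),np.nanmin(W[m2][:,2]) if m2.any() else '')
k=proj(c,T,[[.547+a*np.cos(np.radians(5.7)),.036+a*np.sin(np.radians(5.7)),.076] for a in(-.0245,0,.0245)]); print(k)
im=img.copy(); save('w2',im)
E
```

```text
[ 0.57694088 -0.0134944   0.16994239] [ 1.79989454e+02 -2.88800793e-02  1.20856811e+02] [-0.36413012  0.12582112 -2.54304035] 0.025641902676094043
14135 0.07586651807975375 ((547.759033203125, 37.35668182373047), (80.27922821044922, 100.91751861572266), 5.258029460906982)
hand 2445 0.15307202804969372
[[284.03478844 114.61041598]
 [316.83494234 130.15182203]
 [349.05877528 145.52761215]]
```

View pics/w2.png

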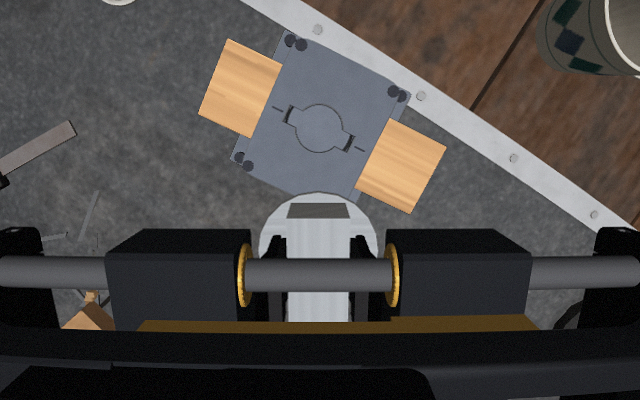

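The picture shows the socket at about (320,128), with slot ends near (289,114) and (351,143) and engraved lines beyond them; the bush is held at (318,225). I'll rectify this view and fit both.

```bash
python3 - <<'E'
from h import *
d=np.load('w2.npz'); img,dep,T=d['img'],d['dep'],d['T']; c=env.calibration('wrist')
# rectified plan of socket, 0.2mm/px, jig-aligned by 5.3deg, 
a=np.radians(5.3); ax=np.array([np.cos(a),np.sin(a)]); ay=np.array([-ax[1],ax[0]]); C=np.array([.5478,.0374])
n=400; v,u=np.mgrid[0:n,0:n]; X=(u-200)*.0002; Y=-(v-200)*.0002
P=np.c_[(C+X.reshape(-1,1)*ax+Y.reshape(-1,1)*ay),np.full(n*n,.0760)]
k=proj(c,T,P).astype(np.float32).reshape(n,n,2); r=cv2.remap(img,k[...,0],k[...,1],cv2.INTER_CUBIC)
# template: dark outline of bore+slots, searched
g=cv2.cvtColor(r,cv2.COLOR_RGB2GRAY).astype(np.float32); bl=cv2.GaussianBlur(g,(0,0),3)-cv2.GaussianBlur(g,(0,0),25)
dt=bl
best=[]
th=np.radians(np.arange(0,360,1.5)); 
def outline():
    hs=np.arcsin(6/16.2); t=th[(abs(np.sin(th))>np.sin(hs))]
    pts=[np.c_[16.2*np.cos(t),16.2*np.sin(t)]]
    s=np.arange(15.2,24.5,.4); e=np.arange(-6,6.1,.4)
    for q in(1,-1): pts+= [np.c_[q*s,6+0*s],np.c_[q*s,-6+0*s],np.c_[q*24.5+0*e,e]]
    return np.vstack(pts)
O=outline()
for rot in np.arange(-4,4.1,.5):
    w=np.radians(rot); Q=O@np.array([[np.cos(w),np.sin(w)],[-np.sin(w),np.cos(w)]])
    for dx in np.arange(-5,5.1,.4):
        for dy in np.arange(-5,5.1,.4):
            x=np.rint(200+(Q[:,0]+dx)*5).astype(int); y=np.rint(200-(Q[:,1]+dy)*5).astype(int)
            best.append((bl[y,x].mean(),rot,dx,dy))
best.sort(); print(best[:4])
b=best[0]; print('socket',C+b[2]*1e-3*ax+b[3]*1e-3*ay,'yaw',5.3+b[1])
w=np.radians(b[1]); Q=O@np.array([[np.cos(w),np.sin(w)],[-np.sin(w),np.cos(w)]])
rr=r.copy()
for x,y in Q: cv2.circle(rr,(int(200+(x+b[2])*5),int(200-(y+b[3])*5)),1,(255,0,0),-1)
# hand: flange rim
W=cloud(c,T,dep); o=env.get_obs(); L=R.from_euler('xyz',o['tool_rot'],degrees=True).inv().apply((W.reshape(-1,3)-o['tool_pos'])).reshape(W.shape)
m=(abs(L[...,2]-.012)<.002)&(np.hypot(L[...,0],L[...,1])<.045)
F=L[m]; print('flange pts',len(F),F.mean(0).round(4),'z med',np.median(F[:,2]))
rim=[]
for y in np.arange(-.02,.0201,.002):
    q=F[abs(F[:,1]-y)<.001]
    if len(q): rim.append((q[:,0].max(),y))
rim=np.array(rim); from scipy.optimize import least_squares
s=least_squares(lambda p:np.hypot(rim[:,0]-p[0],rim[:,1]-p[1])-.030,[0,0]); print('flange centre in tool',s.x,np.abs(s.fun).max())
B=L[(L[...,2]<-.012)&(L[...,2]>-.020)&(abs(L[...,1])<.02)&(L[...,0]>0)&(L[...,0]<.04)]; print('bar top z',np.median(B[:,2]) if len(B) else '', 'end x',np.percentile(B[:,0],99.5) if len(B) else '')
save('rect',np.hstack([r,rr]))
E
```

```text
[(np.float32(-18.74018), np.float64(0.0), np.float64(-0.5999999999999961), np.float64(0.20000000000000462)), (np.float32(-18.663654), np.float64(0.0), np.float64(-0.19999999999999574), np.float64(0.20000000000000462)), (np.float32(-18.644142), np.float64(-0.5), np.float64(-0.5999999999999961), np.float64(0.20000000000000462)), (np.float32(-18.554325), np.float64(0.5), np.float64(-0.5999999999999961), np.float64(0.20000000000000462))]
socket [0.54718409 0.03754372] yaw 5.3
flange pts 2160 [0.0179 0.0002 0.0122] z med 0.012185273721170491
flange centre in tool [0.00172445 0.00010627] 0.0004675041349618547
bar top z -0.015803479575472554 end x 0.0269375499247266
```

View pics/rect.png

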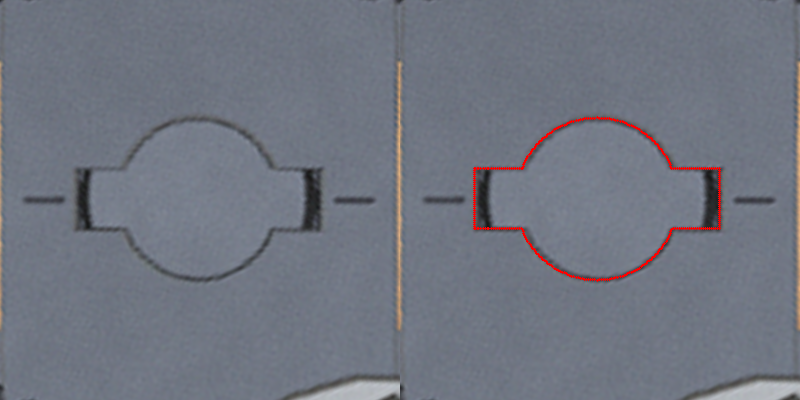

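The outline fit is clean: socket at (0.5473, 0.0375), yaw 5.3°. The bush centre sits +1.8 mm along tool x and its origin is 17.2 mm below the TCP. I expect contact at TCP z of about 0.109. The bush is about 64° off the slots, so crosswise.

>>> move_arm --steps '[[[0.01,0,0.0],0],[[0.03,0.0005,0.005],0],[[0.048,0.0008,0.012],0],[[0.057,0.0008,0.025],0],[[0.0572,0.0008,0.038],0],[[0.0572,0.0008,0.048],0],[[0.0572,0.0008,0.055],0],[[0.0572,0.0008,0.055],0],[[0.0572,0.0008,0.055],0]]'

```text
time_s: 7.6
tool_pos: [0.5484, 0.0346, 0.1148]
tool_rot: [-180.0, -0.0, 120.7]
force: [0.2, 1.8, -2.6]
grip_width: 0.0256
```

>>> move_arm --steps '[[[0,0,0.002],0],[[0,0,0.003],0],[[0,0,0.004],0],[[0,0,0.005],0],[[0,0,0.005],0],[[0,0,0.005],0]]'

```text
time_s: 8.35
tool_pos: [0.5486, 0.0347, 0.11]
tool_rot: [180.0, 0.0, 120.7]
force: [0.0, 1.5, -3.0]
grip_width: 0.0257
```

>>> move_arm --steps '[[[0.0005,0.0004,0],0],[[0.001,0.0007,0],0],[[0.001,0.0007,0.0005],0],[[0.001,0.0007,0.001],0],[[0.001,0.0007,0.0015],0],[[0.001,0.0007,0.0015],0]]'

```text
time_s: 9.1
tool_pos: [0.5486, 0.0355, 0.1089]
tool_rot: [-180.0, 0.0, 120.7]
force: [-2.2, -1.7, 3.2]
grip_width: 0.0258
```

Contact shows about 6 N net with the lugs on the rim at TCP z 0.109, as predicted. I'll turn towards the slots and compensate for the 1.8 mm offset.

>>> move_arm --steps '[[[0.0,0.0002,0],-0.1],[[0.0,0.0003,0],-0.2],[[0.0001,0.0005,0],-0.3],[[0.0001,0.0007,0],-0.4],[[0.0002,0.0009,0],-0.5],[[0.0003,0.001,0],-0.6],[[0.0004,0.0012,0],-0.7],[[0.0005,0.0013,0],-0.8],[[0.0007,0.0014,0],-0.9],[[0.0007,0.0014,0],-0.9],[[0.0007,0.0014,0],-0.9]]'

```text
time_s: 10.48
tool_pos: [0.5501, 0.037, 0.1089]
tool_rot: [180.0, 0.1, 172.2]
force: [-0.1, -1.5, 1.3]
grip_width: 0.0259
```

```bash
python3 -c "
from h import *
o=env.get_obs(); print(o['wrist_torque'],o['force']); goto(.5473,.0375,.1085,185.3)"
```

```text
[-0.18776426 -0.12204772  0.03840368] [-0.07562757 -1.51845814  1.31458606]
at [0.5501 0.037  0.1089] [1.7999e+02 8.0000e-02 1.7218e+02] shift [0.0028 0.0001 0.0004] turn -0.2289 F [-0.1 -1.5  1.3] q [-21.  12.  16. 106.  -4.  62.  79.]
```

>>> move_arm --steps '[[[0.0005,0.0,0.0003],-0.04],[[0.0008,0.0001,0.0004],-0.08],[[0.0008,0.0001,0.0004],-0.12],[[0.0008,0.0002,0.0004],-0.16],[[0.0008,0.0003,0.0004],-0.19],[[0.0008,0.0003,0.0004],-0.21],[[0.0008,0.0003,0.0004],-0.23],[[0.0008,0.0003,0.0004],-0.23],[[0.0008,0.0003,0.0006],-0.23]]'

```text
time_s: 11.6
tool_pos: [0.5486, 0.0376, 0.1077]
tool_rot: [180.0, -0.0, -174.6]
force: [0.2, 0.2, -2.4]
grip_width: 0.0258
```

The contact force is gone and z is below the rim level, so the lugs are in the slots. I'll lower it to flush.

>>> move_arm --steps '[[[0,0,0.0015],0],[[0,0,0.003],0],[[0,0,0.005],0],[[0,0,0.007],0],[[0,0,0.009],0],[[0,0,0.011],0],[[0,0,0.0125],0],[[0,0,0.0135],0],[[0,0,0.014],0],[[0,0,0.0145],0],[[0,0,0.0145],0]]'

```text
time_s: 12.98
tool_pos: [0.5487, 0.0376, 0.0934]
tool_rot: [180.0, 0.0, -174.5]
force: [0.4, -0.4, -3.3]
grip_width: 0.0257
```

>>> move_arm --steps '[[[0,0,0.0003],0],[[0,0,0.0006],0],[[0,0,0.0009],0],[[0,0,0.0009],0]]'

```text
time_s: 13.48
tool_pos: [0.5488, 0.0376, 0.0929]
tool_rot: [180.0, 0.0, -174.5]
force: [-2.3, 0.2, 1.9]
grip_width: 0.0255
```

Flush contact is confirmed at TCP z 0.0929 (0.0932 expected). Next I'll turn it clockwise.

>>> move_arm --steps '[[[0.0,-0.0001,0],0.05],[[0.0,-0.0002,0],0.13],[[0.0001,-0.0004,0],0.22],[[0.0001,-0.0005,0],0.31],[[0.0001,-0.0007,0],0.4],[[0.0002,-0.0008,0],0.49],[[0.0003,-0.001,0],0.58],[[0.0004,-0.0011,0],0.67],[[0.0005,-0.0012,0],0.76],[[0.0006,-0.0013,0],0.84],[[0.0006,-0.0014,0],0.91],[[0.0007,-0.0014,0],0.96],[[0.0008,-0.0015,0],0.99],[[0.0008,-0.0015,0],0.99],[[0.0008,-0.0015,0],0.99]]'

```text
time_s: 15.35
tool_pos: [0.5487, 0.0356, 0.093]
tool_rot: [179.9, 0.1, 128.7]
force: [0.3, -2.7, 3.7]
grip_width: 0.0256
```

```bash
python3 -c "
from h import *
o=env.get_obs(); print(o['wrist_torque']); goto(.5473,.0375,.093,120.3)"
```

```text
[-0.48021312 -0.061286   -0.01512189]
at [0.5487 0.0356 0.093 ] [1.7994e+02 6.0000e-02 1.2874e+02] shift [ 0.0023  0.0001 -0.    ] turn 0.1473 F [ 0.3 -2.7  3.7] q [-25.  13.  21. 108.  -5.  60.  37.]
```

>>> move_arm --steps '[[[0.0,-0.0001,0],0.02],[[0.0,-0.0001,0],0.04],[[0.0,-0.0001,0],0.06],[[0.0,-0.0001,0],0.075],[[0.0,-0.0002,0],0.09],[[0.0,-0.0002,0],0.09]]'

```text
time_s: 16.1
tool_pos: [0.5484, 0.036, 0.0929]
tool_rot: [179.9, 0.0, 123.5]
force: [0.9, -1.8, 5.0]
grip_width: 0.0255
```

```bash
python3 -c "
from h import *
o=env.get_obs(); print(o['wrist_torque']); goto(.5473,.0375,.093,120.3)"
```

```text
[-0.45631942 -0.05673499  0.065963  ]
at [0.5484 0.036  0.0929] [1.7994e+02 2.0000e-02 1.2354e+02] shift [ 0.0018 -0.0001 -0.0001] turn 0.0566 F [ 0.9 -1.8  5. ] q [-26.  13.  21. 108.  -5.  60.  32.]
```

>>> move_arm --steps '[[[0.0,0,0],0.015],[[0.0,-0.0001,0],0.03],[[0.0,-0.0001,0],0.045],[[0.0,-0.0001,0],0.055],[[0.0,-0.0001,0],0.055]]'

```text
time_s: 16.73
tool_pos: [0.548, 0.0361, 0.093]
tool_rot: [180.0, 0.0, 120.4]
force: [-0.7, -1.5, 5.5]
grip_width: 0.0258
```

```bash
python3 -c "
from h import *
o=env.get_obs(); print(o['wrist_torque']); goto(.5473,.0375,.093,120.3)"
```

```text
[-0.4612025   0.12847288  0.3001695 ]
at [0.548  0.0361 0.093 ] [1.7996e+02 1.0000e-02 1.2044e+02] shift [ 0.0016  0.0001 -0.    ] turn 0.0024 F [-0.7 -1.5  5.5] q [-26.  13.  22. 108.  -5.  60.  29.]
```

>>> move_arm --steps '[[[0.0,0,0],0.015],[[0.0,0,0],0.03],[[0.0,0,0],0.03]]'

```text
time_s: 17.1
tool_pos: [0.548, 0.0361, 0.093]
tool_rot: [180.0, 0.0, 118.8]
force: [-0.2, -2.7, 6.4]
grip_width: 0.0254
```

```bash
python3 -c "
from h import *
o=env.get_obs(); print(o['wrist_torque']); goto(.5473,.0375,.093,120.3)"
```

```text
[-0.47532472  0.13694227  0.87304054]
at [0.548  0.0361 0.093 ] [1.7998e+02 4.0000e-02 1.1884e+02] shift [ 0.0016  0.0001 -0.0001] turn -0.0256 F [-0.2 -2.7  6.4] q [-26.  13.  22. 108.  -5.  60.  27.]
```

The torque rises steeply, from 0.07 to 0.87 N m, at about 65°, so the bush is at the stop. I'll ease the wind-up, let go and retreat upwards.

>>> move_arm --steps '[[[0,0,0],-0.02],[[0,0,-0.0003],-0.025],[[0,0,-0.0003],-0.025]]'

```text
time_s: 17.48
tool_pos: [0.548, 0.0361, 0.093]
tool_rot: [180.0, 0.0, 120.1]
force: [0.4, -1.4, 5.0]
grip_width: 0.0258
```

>>> move_arm --steps '[[[0,0,0],0],[[0,0,0],0],[[0,0,0],0],[[0,0,0],0],[[0,0,0],0],[[0,0,0],0]]' --hand -1

```text
time_s: 18.23
tool_pos: [0.5478, 0.0358, 0.0928]
tool_rot: [180.0, -0.0, 120.1]
force: [-0.6, 0.1, 0.0]
grip_width: 0.0776
```

>>> move_arm --steps '[[[0,0,-0.005],0],[[0,0,-0.02],0],[[0,0,-0.04],0],[[-0.01,0,-0.07],0],[[-0.03,0,-0.09],0],[[-0.045,0,-0.1],0],[[-0.05,0,-0.1],0],[[-0.05,0,-0.1],0],[[-0.05,0,-0.1],0]]'

```text
time_s: 19.35
tool_pos: [0.5721, -0.0067, 0.1917]
tool_rot: [-179.9, -0.1, 120.2]
force: [-0.0, 0.4, -0.4]
grip_width: 0.0873
```

```bash
python3 - <<'E'
from h import *
o,img,dep,c,T=look('wrist'); save('w3',img); print(o['time_s'],o['tool_pos'],o['force'])
W=cloud(c,T,dep); near=np.hypot(W[...,0]-.5473,W[...,1]-.0375)<.045
P=W[near&(W[...,2]>.098)&(W[...,2]<.125)]; r=cv2.minAreaRect(P[:,:2].astype(np.float32)*1000); print('bar',len(P),np.median(P[:,2]),r)
F=W[near&(W[...,2]>.0785)&(W[...,2]<.086)]; print('flange z',len(F),np.percentile(F[:,2],[10,50,90]),F.mean(0))
J=W[(W[...,2]>.07)&(W[...,2]<.0785)&(np.hypot(W[...,0]-.5473,W[...,1]-.0375)<.07)]; print('jig top',np.median(J[:,2]))
_,img,dep,c,T=look('top'); W=cloud(c,T,dep); 
for x,y in((.4744,.3665),(.479,.257)):
    q=W[np.hypot(W[...,0]-x,W[...,1]-y)<.018][:,2]; print('rack spot',x,y,np.nanmedian(q))
E
```

```text
19.35 [ 0.57211114 -0.00665013  0.19169965] [-0.03882239  0.36058735 -0.41853087]
bar 2782 0.10883447507480845 ((547.1868896484375, 37.24428939819336), (26.020809173583984, 50.310325622558594), 30.748336791992188)
flange z 2439 [0.07995766 0.08083039 0.08174804] [0.54674651 0.03910679 0.08085305]
jig top 0.0758741955207935
rack spot 0.4744 0.3665 0.0001753186735493628
rack spot 0.479 0.257 0.06306329235366714
```

View pics/w3.png

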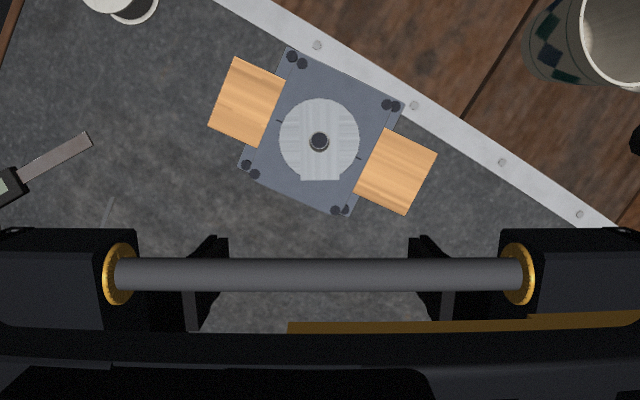

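The bush sits flush at (319,140): flange top 0.0808 against the jig top at 0.0759, and the bar is 64.5° clockwise of the slots. The gripper is clear and the spare is in place, so I'm handing in.

```bash
python3 -c "
from h import *
env.sign_off(); print(env.get_obs()['time_s'])"
```

```text
the job is handed in; nothing more can be done
the job is handed in; nothing more can be done
```

The grey bar-grip bush is locked in the jig's socket, and I handed the job in at about 19.4 s of robot time. I set it on the rim about 64° off the slots and pressed with about 6 N at contact. I turned it until the lugs dropped in, lowered it flush, turned it clockwise until the stop torque rose, then let go and backed away.

**Last checks:**
- **Seated:** the flange top is 4.9 mm above the jig face, where a flush flange would be 5 mm. The bush is centred on the socket to within 0.5 mm.
- **Locked:** the bar stands about 64.5° clockwise of the slots, and torque rose from 0.07 to 0.87 N m at the stop.
- **Rest of the scene:** the spare bush is still in its place at its original height, and nothing touches the gripper.

None of the checks failed or disagreed. On first lowering, the bush brushed the bore wall with about 1.5 N, so I shifted it about 1 mm before going on.

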